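Seat the warming plate in the camp stove's bracket

TASK

Fit the steel warming plate with the red handle into the green camp stove's bracket: slide its two ears down between the brass spring clips of the two slots and press until it sits fully home, flat and firmly down on both red ledge pads. The clips resist and the ledges may be set high or low, so feel for the pads and press gently, never ramming the plate onto them. Then let go, and leave the other kitchen things where they are.

Things in the scene. Friction and masses are not known exactly. Their poses are not given: they have to be found in the camera images.
- plate: Flat steel warming plate, 0.28 to 0.46 kg. Origin: centre of its underside; z up. Body 100 (its x) x 150 (its y) x 5 mm thick; at each end, along its +y and -y, an ear 24 wide (x), reaching 94 mm from the centre, 5 thick. Red handle bar in the middle: 12 thick (x) x 44 long (y), top 43 mm above the underside. Starts lying on the plank. Half a turn about z makes no difference.
- bracket: Green stove base, 150 (its x) x 200 (its y) x 18 mm, fixed; origin: centre of its underside, on the plank. Burner in the middle, top 27 mm high. A slot open at the top stands 85 mm from the centre along its +y and another along its -y, for the plate's two ears (plate y along bracket y, either way round, 3 mm play along y).
- seat: The two ledges, one under each ear at the foot of the slots, 14 x 14 mm with a red springy pad on top. The pose given is only the bracket's origin: the ledge height is set anew each time, NOT reported. Pad tops: 30 to 50 mm above it, both alike. Pads yield from 2 N, 15 N per mm, 1.2 mm at most; the clips keep them pressed after release. Home: over 4 N on the pads; ramming: over 20 N.
- lid: Stainless pot lid, 180 mm across, black knob top 44 mm high, lying on the plank; origin under its centre. Leave alone.
- sieve: Orange plastic sieve, 140 mm across, 45 mm high, 100 mm handle along its +x; origin under the bowl's centre. Leave alone.
- mortar: Wooden mortar, 112 mm across, 95 mm high, with a pestle up to 165 mm; origin under its centre. Leave alone.
- spoon: Red silicone spoon, 240 mm long along its x, lying on the plank. Leave alone.
- bowl: Blue plastic bowl, 160 mm across, 65 mm high, with a steel spring clip on its rim at its -x side; origin under its centre. Leave alone.
- jar: Amber jar with a red cap, 60 mm across, 100 mm high; origin under its centre. Leave alone.
- slot_left (a point): Mouth of the slot at the bracket's +y, midway between the clip tips, 80 mm above the bracket's origin; axes as the bracket. Two aluminium posts 34 mm apart in x, 72 mm high (bevelled tips to 77), inner face 78 mm from the bracket's centre. Each post has an upright brass spring clip: faces 20 mm apart at rest from 68 mm down to 28 mm height, flared to about 33 mm at the tips.
- slot_right (a point): The same at the bracket's -y. Clips: a centred ear pushes each back 2 mm (about 4 N; at most 3.5 mm). Pushing the plate down takes up to about 25 N at the flares (ears 80 to 62 mm high), then a steady 5 to 15 N. The clips hold the plate at any depth, so it does not fall home; crooked or off-centre ears press sideways on the tool.
Not all that is in view belongs to the job. What is shaped like the plate but pink is not meant.

How it is judged:
On the way:
1. both ears are in their slots, between the clips (horizontal distance between plate and bracket below 0.006 m and angle between the y axis of plate and the y axis of bracket, either way round below 0.08 rad and z of plate in the frame of bracket below 0.066 m), for 0.05 s.
At the end, for the whole second after the job is handed in: The plate lies level (within 0.02 rad) in both slots, in line with the bracket (0.05 rad, 5 mm), at rest, its ears pressed down on the ledge pads (still bearing on them with over 4 N), released (z of plate in the frame of bracket between 0.027 and 0.0515 m and horizontal distance between plate and bracket below 0.005 m and angle between the y axis of plate and the y axis of bracket, either way round below 0.05 rad and angle between plate's own z axis and vertical below 0.02 rad and linear speed of plate below 0.01 m/s and contact force between plate and seat above 4 N); the robot touches nothing.
It fails at once if the plate is rammed onto the ledge pads: it presses on them with more than 20 N (contact force between plate and seat above 20 N).
It fails at once if the lid, sieve, mortar, spoon, bowl or jar is moved more than 30 mm (distance of any of lid, sieve, mortar, spoon, bowl, jar from where it was at the start of the episode above 0.03 m).
It also fails if it takes over 67 s, if anything falls off the work surface, if the arm or the gripper's body presses on something with over 40 N, if the wrist force passes 120 N, or if a joint passes its speed limit or range.

ROBOT

A 6-joint arm with a two-finger parallel gripper is mounted at the origin on the work surface. World frame = base frame: x ahead of the robot, y to its left, z up, the work surface at z = 0. Lengths are in m, angles in rad, forces in N, time in s.
With the tool pointing down it reaches from about 0.4 to 0.925 m from the base axis. Payload 3.4 kg.
Tool frame: the origin (TCP) lies midway between the tips of the shut fingers; the grasp point (between the pads) lies 19 mm behind it; z points along the fingers, y is the line along which they close (so a half turn about z gives the same grasp; the last joint's range is limited). The gripper opens to 85 mm and grips with 20 to 120 N. Pads are 22 mm wide; open, the fingers measure 114 mm over their backs; the gripper's body (76 mm by 85 mm) begins 54 mm behind the grasp point. The pads swing forward as they close: fully open they stand 13 mm farther back than shut.
Start: joints at [-1.27, 0.307, 1.506, -0, 1.328, -0.073], TCP at [0.21, -0.535, 0.231] pointing down, gripper open.
Joint ranges: [-3.12, 3.12], [-1.05, 2.28], [0.14, 2.33], [-1.42, 4.57], [0.1, 2.73], [-2.68, 2.68]. Speed limits (rad/s): [2.57, 2.57, 3.14, 3.14, 3.14, 3.14].

INTERFACE

Orientations are given as a 3x3 rotation matrix whose columns are the frame's x, y, z axes.
In Python, from workcell import status, imaging, order gives the robot as it stands. The module is installed in compiled form; this text tells all that it offers.
- The arm moves only by the tool carry_out, never from a script. Its arguments are lists of equal length, an entry for each row: "hand": the opening, from -1 (shut) to 1 (fully open); "slide": the shift along the world's x, y, z in cm, a list of three; "yaw": the turn about the world's z in rad. In form: {"hand": [hand, ...], "slide": [[tx, ty, tz], ...], "yaw": [yaw, ...]}. A call has 1 to 10 rows; each row shifts and turns the commanded pose from where the row before left it; what a row does not reach is not made up. A row lasts 1/12 s, in which the tool goes at most 41.7 mm and 7.16 degrees, less where a joint would pass 70% of its speed; a pose out of reach is approached as far as the arm can. A call with a gripper value outside its range is refused whole. The fingers move at their own pace and stop on an object; "grip_force" is the grip in N (left out, the last holds). Time passes only in rows, so rows that do not move let the fingers close. It gives the time, the measured TCP pose, the force, the opening and the grip force at its end, in the units of the state.
- status.state(): the state, without advancing time (a new reading comes with each control period).
- imaging.camera(name): name is "scene" or "top"; returns a dict with "img" (384x512x3 uint8, blue, green, red), "range_z" (384x512 float32, m along the optical axis (not along the pixel's ray), 0 where there is no reading), "mtx" (3x3 intrinsics, pixels), "xyz" and "rotation" of the camera in the world. Camera axes: x right, y down, z forward; pixel columns grow to the right and rows downward; lengths in m; the calibration is good to about 2 mm. A picture is of the moment at which its call begins.
- order.close_job(): hands the job in; it is judged then, once.
The state is a dict: "time_s": time; "q": joint angles; "joint_vel": joint speeds; "joint_efforts": joint torques, N m; "ee_pos": TCP position; "orientation": TCP orientation; "force": force on the tool from outside, world axes, zero at the start; "ft_torque": the same for the moment, N m; "opening": opening from 0.0 (shut) to 1.0 (fully open); "gripper_force": force on a finger pad.
Only numpy, scipy, OpenCV 4.12 (cv2) and the standard library are available. Lean on these libraries where they do the work, as an engineer would, in place of code of your own. Each camera call takes 0.05 s, during which the arm holds its last target. There are 200 camera calls.

## Working session

There is one attempt and no reset: what is moved stays moved. The work goes in short steps, Python scripts to look and compute and a tool call to move; the robot and the scene stay as the last step left them, time stands still between calls to the robot, and variables do not carry over. Pictures are saved under pics/ and viewed, at most 10 in all, crops included, and the job is handed in when it is done.

Besides the shell and the picture viewer there is one more tool, called after "Request:" as name(argument=value, ...), one argument or row to a line, values as JSON. carry_out: Moves the arm, as the interface text tells. Its arguments: {"type":"object","properties":{"hand":{"type":"array"},"slide":{"type":"array"},"yaw":{"type":"array"},"grip_force":{"type":"number"}},"required":["hand","slide","yaw"]}

```bash
mkdir -p pics
python3 - <<'E'
from workcell import status, imaging
import cv2,numpy as np
for n in("scene","top"):
    c=imaging.camera(n); np.savez(n+".npz",**c); cv2.imwrite(f"pics/{n}.png",c["img"]); print(n,c["mtx"].tolist(),c["xyz"],np.round(c["rotation"],3).tolist())
s=status.state(); print(s)
E
```

```text
scene [[407.0420084322792, 0.0, 248.49621647480328], [0.0, 407.0420084322792, 188.40927040941006], [0.0, 0.0, 1.0]] [1.23144579 0.56946269 0.98445471] [[-0.574, 0.58, -0.578], [0.819, 0.392, -0.42], [-0.017, -0.714, -0.7]]
top [[466.19385743570604, 0.0, 258.5931299848626], [0.0, 466.19385743570604, 189.93238615892406], [0.0, 0.0, 1.0]] [0.35833317 0.0061762  1.48503449] [[-0.0, -0.995, 0.103], [-1.0, 0.001, 0.01], [-0.01, -0.103, -0.995]]
{'time_s': 0.1, 'q': array([-1.27051620e+00,  3.07482451e-01,  1.50753517e+00,  1.91500930e-05,
        1.32846785e+00, -7.34872300e-02]), 'joint_vel': array([-0.00121674, -0.0006513 , -0.00279104, -0.00184789,  0.00085341,
       -0.00086127]), 'joint_efforts': array([-5.02172534e-04, -4.58531249e+01, -2.52608281e+01, -2.21612663e-04,
        5.65374517e-03, -1.46989390e-05]), 'ee_pos': array([ 0.20974564, -0.53468529,  0.23048508]), 'orientation': array([[ 9.30960124e-01,  3.65120466e-01, -5.42112632e-04],
       [ 3.65120834e-01, -9.30958370e-01,  1.81361644e-03],
       [ 1.57504185e-04, -1.88634120e-03, -9.99998208e-01]]), 'force': array([-0.53631036, -0.49178314, -0.35476973]), 'ft_torque': array([-0.02223312,  0.00862465,  0.00303598]), 'gripper_force': 0.0, 'opening': 0.9951476827570066}
```

View pics/scene.png

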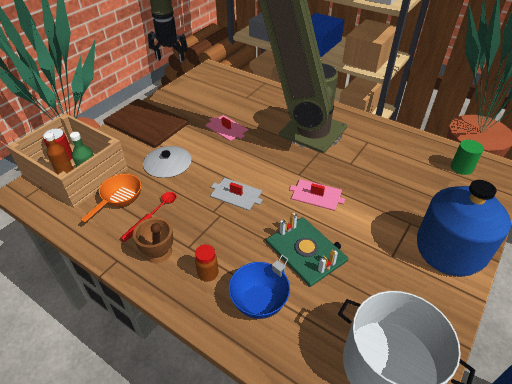

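View pics/top.png

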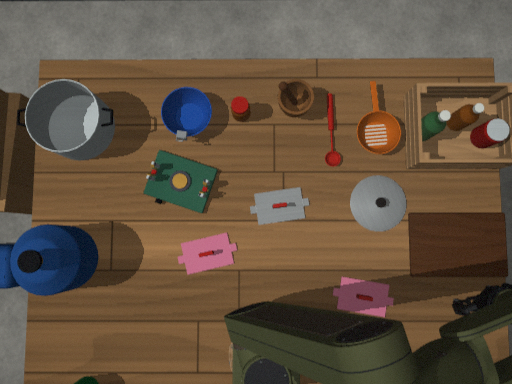

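The scene view shows the grey plate at about (237,192) and the green bracket at (306,248). In the top view they are at (280,205) and (181,181). The pink plates are decoys.

```bash
cat > h.py <<'E'
import cv2,numpy as np
from workcell import imaging,status
def ray(c,p,z):
    p=np.atleast_2d(np.asarray(p,float)); d=np.c_[p,np.ones(len(p))]@np.linalg.inv(c["mtx"]).T@c["rotation"].T
    return c["xyz"]+d*((z-c["xyz"][2])/d[:,2])[:,None]
def cloud(c):
    v,u=np.mgrid[0:384,0:512]; r=c["range_z"]; p=np.stack([u,v,np.ones_like(u)],-1)@np.linalg.inv(c["mtx"]).T*r[...,None]
    P=p@np.asarray(c["rotation"]).T+c["xyz"]; P[r<=0]=np.nan; return P
def tri(c1,p1,c2,p2):
    A=np.zeros((3,3));b=np.zeros(3)
    for c,p in((c1,p1),(c2,p2)):
        d=c["rotation"]@np.linalg.inv(c["mtx"])@[*p,1]; d/=np.linalg.norm(d); M=np.eye(3)-np.outer(d,d); A+=M;b+=M@c["xyz"]
    return np.linalg.solve(A,b)
def comp(mask,near):
    n,l,s,ce=cv2.connectedComponentsWithStats(mask.astype(np.uint8))
    k=min((i for i in range(1,n) if s[i,4]>20),key=lambda i:np.hypot(*(ce[i]-near))); return l==k,ce[k]
def rect(c,m,z):
    ct=max(cv2.findContours(m.astype(np.uint8),0,cv2.CHAIN_APPROX_NONE)[0],key=len)[:,0]
    w=ray(c,ct,z)[:,:2]; (x,y),s,a=cv2.minAreaRect((w*1000).astype(np.float32)); return x,y,s,a
E
python3 - <<'E'
from h import *
C={n:dict(np.load(n+".npz")) for n in("scene","top")}
near={"plate":{"scene":(237,192),"top":(280,205)},"br":{"scene":(306,248),"top":(181,181)}}
cs={}
for n,c in C.items():
    hsv=cv2.cvtColor(c["img"],cv2.COLOR_BGR2HSV); P=cloud(c); H,S,V=cv2.split(hsv)
    red=((H<8)|(H>172))&(S>170)&(V>90); m,ce=comp(red,near["plate"][n]); cs[n]=ce
    print(n,"handle",ce,m.sum(),"cloud",np.nanmedian(P[m],0),np.nanmax(P[m][:,2]))
    g=(S<45)&(V>90); u=np.hypot(*(np.indices(g.shape)[::-1]-np.array(near["plate"][n])[:,None,None]))<45
    gm=cv2.morphologyEx(((g|m)&u).astype(np.uint8),cv2.MORPH_CLOSE,np.ones((5,5))); gm,cc=comp(gm,near["plate"][n])
    print(" plate",rect(c,gm,.005),"medz",np.nanmedian(P[gm&~m][:,2]))
    gr=(H>65)&(H<95)&(S>90)&(V>40); u=np.hypot(*(np.indices(g.shape)[::-1]-np.array(near["br"][n])[:,None,None]))<60
    bm,cc=comp(cv2.morphologyEx((gr&u).astype(np.uint8),cv2.MORPH_CLOSE,np.ones((3,3))),near["br"][n])
    print(" bracket",rect(c,bm,.018),"medz",np.nanmedian(P[bm][:,2]),bm.sum())
    x,y=near["br"][n]; cr=c["img"][y-45:y+45,x-60:x+60]; cv2.imwrite(f"pics/br_{n}.png",cv2.resize(cr,None,fx=5,fy=5,interpolation=cv2.INTER_CUBIC))
print("tri handle",tri(C["scene"],cs["scene"],C["top"],cs["top"]))
a=[cv2.imread(f"pics/br_{n}.png") for n in C]; cv2.imwrite("pics/br.png",cv2.resize(np.vstack(a),None,fx=.66,fy=.66))
E
```

```text
scene handle [235.59292035 188.2920354 ] 113 cloud [ 0.46767284 -0.03804286  0.03232337] 0.04622940610469384
 plate (465.35870361328125, -41.160003662109375, (103.2374496459961, 188.1312255859375), 8.580574035644531) medz 0.004119315365244736
 bracket (546.6317138671875, 274.67919921875, (202.05316162109375, 153.8734130859375), 71.68254852294922) medz 0.01703688737516007 2169
top handle [279.34883721 205.04651163] 43 cloud [ 0.46048308 -0.0445811   0.04239344] 0.05000076123802
 plate (461.6691589355469, -45.10792541503906, (100.86575317382812, 187.17724609375), 8.085836410522461) medz 0.005317542018119736
 bracket (538.1463623046875, 269.72320556640625, (197.38392639160156, 146.96795654296875), 71.36054992675781) medz 0.018415409718461007 2209
tri handle [ 0.46162153 -0.04459959  0.02284079]
```

View pics/br.png

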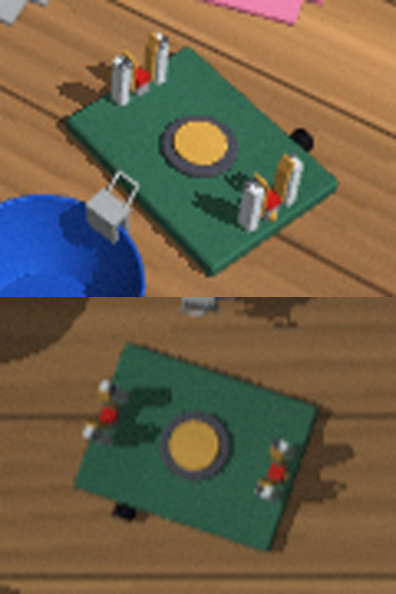

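Run:
```python
from h import *
C={n:dict(np.load(n+".npz")) for n in("scene","top")}
# seeds from crop /3.3 + offset
off={"scene":(246,203,0),"top":(121,136,297)}
seed={"scene":{"burn":(200,143),"L":(143,78),"R":(272,200)},"top":{"burn":(194,445-0),"L":(108,415),"R":(277,471)}}
out={}
for n,c in C.items():
    H,S,V=cv2.split(cv2.cvtColor(c["img"],cv2.COLOR_BGR2HSV)); P=cloud(c)
    red=((H<8)|(H>172))&(S>150)&(V>90); br=(H>8)&(H<28)&(S>90)&(V>100)
    for k,(x,y) in seed[n].items():
        px=np.array([off[n][0]+x/3.3,off[n][1]+(y-off[n][2])/3.3])
        near=np.hypot(*(np.indices(H.shape)[::-1]-px[:,None,None]))<(14 if k=="burn" else 5)
        m=(br if k=="burn" else red)&near
        ys,xs=np.nonzero(m)
        if k=="burn": e=cv2.minAreaRect(np.c_[xs,ys].astype(np.float32)); 
        ce=(xs.mean(),ys.mean()); out[n,k]=ce
        print(n,k,np.round(px,1),np.round(ce,1),m.sum(),np.round(np.nanmedian(P[m],0),4),np.round(ray(c,ce,.027 if k=="burn" else .04),4))
for k in("burn","L","R"): print(k,np.round(tri(C["scene"],out["scene",k],C["top"],out["top",k]),4))
# handle at z=.043 top face in each view (max height pts)
for n,c in C.items():
    P=cloud(c); q=np.hypot(P[...,0]-.464,P[...,1]+.044)<.04; m=q&(P[...,2]>.036); print(n,"handle top",m.sum(),np.round(np.nanmean(P[m],0),4))
    q=np.hypot(P[...,0]-.54,P[...,1]-.272)<.13; m=q&(P[...,2]>.06); 
    nn,l,s,ce=cv2.connectedComponentsWithStats(m.astype(np.uint8))
    for i in range(1,nn):
        if s[i,4]>3: print("  high",s[i,4],np.round(ce[i],1),np.round(np.nanmean(P[l==i],0),4),np.nanmax(P[l==i][:,2]).round(4))
```

```text
scene burn [306.6 246.3] [306.4 245.9] 172 [0.5432 0.2731 0.0267] [[0.5431 0.2735 0.027 ]]
scene L [289.3 226.6] [288.4 225.7] 19 [0.5149 0.1939 0.0377] [[0.5162 0.1952 0.04  ]]
scene R [328.4 263.6] [328.3 263.2] 19 [0.5681 0.3566 0.0363] [[0.5707 0.3569 0.04  ]]
top burn [179.8 180.8] [179.2 180.5] 183 [0.5406 0.2709 0.0272] [[0.5396 0.2708 0.027 ]]
top L [153.7 171.8] [153.1 171.2] 22 [0.5679 0.3516 0.039 ] [[0.5673 0.351  0.04  ]]
top R [204.9 188.7] [204.2 188.8] 20 [0.5113 0.1907 0.037 ] [[0.5115 0.1897 0.04  ]]
burn [0.54   0.2719 0.0224]
L [0.5767 0.281  0.1621]
R [ 0.5012  0.2673 -0.101 ]
scene handle top 49 [ 0.4656 -0.0398  0.0415]
  high 40 [293.1 216. ] [0.4993 0.1995 0.071 ] 0.082
  high 38 [283.2 221.7] [0.5349 0.1867 0.0707] 0.0808
  high 46 [333.4 253. ] [0.5538 0.36   0.0701] 0.0809
  high 32 [282.4 259.1] [0.6616 0.2612 0.0884] 0.0987
  high 46 [323.2 259.9] [0.5894 0.3473 0.0694] 0.0789
top handle top 55 [ 0.4628 -0.0447  0.043 ]
  high 24 [180.1 138.3] [0.6617 0.2592 0.0879] 0.1009
  high 30 [152.9 163.7] [0.5856 0.344  0.0742] 0.0874
  high 29 [148.7 175.2] [0.5502 0.3561 0.0737] 0.0843
  high 27 [205.1 181.4] [0.5309 0.183  0.0737] 0.083
  high 28 [200.8 192.9] [0.4957 0.1958 0.0738] 0.0846
```

Everything agrees between the two views to about 3 mm, and the plate-to-bracket offset agrees better than that. Next I move above the plate.

Request:
carry_out(
  hand=[1, 1, 1, 1, 1, 1, 1, 1, 1, 1],
  slide=[
    [1.6, 3.1, 0],
    [1.6, 3.1, 0],
    [1.6, 3.1, 0],
    [1.6, 3.1, 0],
    [1.6, 3.1, 0],
    [1.6, 3.1, 0],
    [1.6, 3.1, 0],
    [1.6, 3.1, 0],
    [1.6, 3.1, 0],
    [1.6, 3.1, 0],
  ],
  yaw=[0.084, 0.084, 0.084, 0.084, 0.084, 0.084, 0.084, 0.084, 0.084, 0.084],
)

```text
time_s: 0.93
ee_pos: [0.3701, -0.2235, 0.2311]
orientation: [[0.346, 0.938, -0.0], [0.938, -0.346, 0.0], [0.0, -0.0, -1.0]]
force: [0.5, -0.2, 0.1]
opening: 1.002
gripper_force: 0.0
```

Request:
carry_out(
  hand=[1, 1, 1, 1, 1, 1, 0.5, 0.5, 0.5, 0.5],
  slide=[
    [1.57, 3.05, 0],
    [1.57, 3.05, 0],
    [1.57, 3.05, 0],
    [1.57, 3.05, 0],
    [1.57, 3.05, 0],
    [1.57, 3.05, 0],
    [0, 0, -3.5],
    [0, 0, -3.5],
    [0, 0, -3.5],
    [0, 0, -3],
  ],
  yaw=[0.084, 0.084, 0.084, 0.084, 0.084, 0.084, 0, 0, 0, 0],
)

```text
time_s: 1.77
ee_pos: [0.4633, -0.0416, 0.0945]
orientation: [[-0.148, 0.989, -0.001], [0.989, 0.148, 0.0], [0.0, -0.001, -1.0]]
force: [0.3, -0.6, -0.2]
opening: 0.746
gripper_force: 0.0
```

Request:
carry_out(
  hand=[0.2, 0, 0, 0, 0, 0],
  slide=[
    [0, 0, -3],
    [0, 0, -2.5],
    [0, 0, -1.5],
    [0, 0, -1],
    [0, 0, -0.4],
    [0, 0, 0],
  ],
  yaw=[0, 0, 0, 0, 0, 0],
)

```text
time_s: 2.27
ee_pos: [0.4633, -0.0422, 0.0112]
orientation: [[-0.146, 0.989, -0.003], [0.989, 0.146, 0.0], [0.001, -0.003, -1.0]]
force: [-0.4, -1.2, 0.1]
opening: 0.504
gripper_force: 0.0
```

Request:
carry_out(
  hand=[-0.3, -0.6, -0.8, -1, -1, -1, -1, -1],
  slide=[
    [0, 0, 0],
    [0, 0, 0],
    [0, 0, 0],
    [0, 0, 0],
    [0, 0, 0],
    [0, 0, 0],
    [0, 0, 0],
    [0, 0, 0],
  ],
  yaw=[0, 0, 0, 0, 0, 0, 0, 0],
  grip_force=100,
)

```text
time_s: 2.93
ee_pos: [0.4644, -0.0424, 0.0133]
orientation: [[-0.147, 0.989, 0.001], [0.989, 0.147, -0.0], [-0.001, 0.001, -1.0]]
force: [-1.6, -0.2, 6.6]
opening: 0.13
gripper_force: 98.2
```

Request:
carry_out(
  hand=[-1, -1, -1, -1, -1, -1, -1, -1],
  slide=[
    [0, 0, 0.3],
    [0, 0, 1],
    [0, 0, 2.5],
    [0, 0, 3.5],
    [0, 0, 3.5],
    [0, 0, 3],
    [0, 0, 1.5],
    [0, 0, 0],
  ],
  yaw=[0, 0, 0, 0, 0, 0, 0, 0],
  grip_force=120,
)

```text
time_s: 3.6
ee_pos: [0.4668, -0.0427, 0.1691]
orientation: [[-0.147, 0.989, 0.008], [0.989, 0.147, -0.001], [-0.003, 0.008, -1.0]]
force: [1.2, -0.0, -3.5]
opening: 0.115
gripper_force: 118.0
```

Request:
carry_out(
  hand=[-1, -1, -1, -1, -1, -1, -1, -1, -1, -1],
  slide=[
    [0.4, 1.7, 0],
    [0.9, 3.6, 0],
    [0.9, 3.6, 0],
    [0.9, 3.6, 0],
    [0.9, 3.6, 0],
    [0.9, 3.6, 0],
    [0.9, 3.6, 0],
    [0.9, 3.6, 0],
    [0.7, 2.8, 0],
    [0.4, 1.7, 0],
  ],
  yaw=[-0.023, -0.05, -0.05, -0.05, -0.05, -0.05, -0.05, -0.05, -0.05, -0.05],
)

```text
time_s: 4.43
ee_pos: [0.5417, 0.275, 0.1628]
orientation: [[0.321, 0.947, -0.002], [0.947, -0.321, 0.001], [-0.0, -0.002, -1.0]]
force: [0.1, -0.4, -3.6]
opening: 0.116
gripper_force: 117.7
```

Request:
carry_out(
  hand=[-1, -1, -1, -1, -1, -1],
  slide=[
    [0, 0, 0],
    [0, 0, 0],
    [0, 0, 0],
    [0, 0, 0],
    [0, 0, 0],
    [0, 0, 0],
  ],
  yaw=[0, 0, 0, 0, 0, 0],
)

```text
time_s: 4.93
ee_pos: [0.542, 0.2706, 0.1652]
orientation: [[0.321, 0.947, -0.0], [0.947, -0.321, -0.0], [-0.0, -0.0, -1.0]]
force: [0.3, -0.3, -3.6]
opening: 0.121
gripper_force: 117.7
```

```bash
cat > look.py <<'E'
import sys
from h import *
tag=sys.argv[1]; ims=[]
for n in("scene","top"):
    c=imaging.camera(n); np.savez(f"{n}_{tag}.npz",**c); P=cloud(c)
    tcp=status.state()["ee_pos"]
    uv=np.array([c["mtx"]@(np.asarray(c["rotation"]).T@(np.array([.542,.272,.1])-c["xyz"]))])[0]; x,y=(uv[:2]/uv[2]).astype(int)
    x0,y0=max(x-65,0),max(y-55,0); ims.append(cv2.resize(c["img"][y0:y0+110,x0:x0+130],None,fx=4,fy=4,interpolation=cv2.INTER_CUBIC)[:300*2]); print(n,x0,y0)
cv2.imwrite(f"pics/{tag}.png",cv2.resize(np.hstack(ims),(800,338)))
s=status.state(); print(s["ee_pos"],s["force"],s["time_s"],np.round(s["orientation"],4).tolist())
E
python3 look.py a
```

```text
scene 243 174
top 109 121
[0.54221507 0.27093747 0.16548931] [ 1.04991234  0.01879156 -4.28593377] 5.0333 [[0.3212, 0.947, 0.0002], [0.947, -0.3212, 0.0], [0.0001, 0.0002, -1.0]]
```

View pics/a.png

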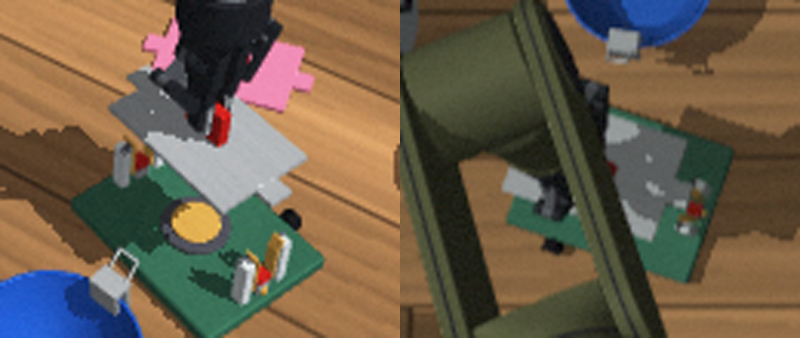

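The plate is level above the bracket in both views. In the top crop the ears are at about (518,183) and (690,190). I'll measure the plate in the bracket frame, camera by camera.

```bash
cat > rel.py <<'E'
import sys
from h import *
B={"scene":(.5438,.2738),"top":(.5400,.2704)}; a=np.radians(71.2); R=np.array([[np.sin(a),-np.cos(a)],[np.cos(a),np.sin(a)]])  # rows: bracket x,y
for n in B:
    c=dict(np.load(f"{n}_{sys.argv[1]}.npz")); P=cloud(c); H,S,V=cv2.split(cv2.cvtColor(c["img"],cv2.COLOR_BGR2HSV)); zlo,zhi=float(sys.argv[2]),float(sys.argv[3])
    m=(S<50)&(V>60)&(P[...,2]>zlo)&(P[...,2]<zhi)&(np.hypot(P[...,0]-.542,P[...,1]-.272)<.115)
    A=np.c_[P[m][:,:2],np.ones(m.sum())]; z=np.median(P[m][:,2]); k=np.linalg.lstsq(A,P[m][:,2],rcond=None)[0]
    ys,xs=np.nonzero(m); W=ray(c,np.c_[xs,ys],z)[:,:2]; q=(W-B[n])@R.T*1000
    print(n,m.sum(),"z",z.round(4),"tilt",k[:2].round(4))
    for lo in range(-100,100,10):
        s=q[(q[:,1]>=lo)&(q[:,1]<lo+10)]
        if len(s)>2: print(lo,len(s),"x",s[:,0].min().round(1),s[:,0].max().round(1),"ymin/max",s[:,1].min().round(1),s[:,1].max().round(1))
E
python3 rel.py a .14 .17
```

```text
scene 1284 z 0.1561 tilt [-0.0006 -0.0017]
-100 13 x -9.7 11.5 ymin/max -95.8 -90.3
-90 16 x -7.1 12.0 ymin/max -89.4 -80.0
-80 39 x -1.4 51.7 ymin/max -79.6 -70.3
-70 52 x -29.0 51.8 ymin/max -69.9 -60.3
-60 53 x -26.4 50.2 ymin/max -60.0 -50.2
-50 52 x 0.4 50.5 ymin/max -50.0 -40.0
-40 53 x -1.5 50.8 ymin/max -39.9 -30.4
-30 50 x 3.7 51.2 ymin/max -30.0 -20.0
-20 55 x -48.9 51.6 ymin/max -20.0 -10.3
-10 68 x -48.0 52.0 ymin/max -9.8 -0.1
0 76 x -49.4 50.2 ymin/max 0.2 9.9
10 92 x -48.6 50.7 ymin/max 10.0 19.9
20 107 x -49.1 51.0 ymin/max 20.0 30.0
30 110 x -48.7 51.3 ymin/max 30.0 39.9
40 113 x -47.9 51.8 ymin/max 40.0 49.9
50 116 x -49.2 52.3 ymin/max 50.0 60.0
60 117 x -48.0 52.6 ymin/max 60.1 70.0
70 64 x -47.3 52.7 ymin/max 70.1 79.9
80 31 x -10.8 15.3 ymin/max 80.4 89.9
90 7 x -10.2 11.4 ymin/max 90.6 92.3
top 793 z 0.1573 tilt [-0.0085  0.0031]
-100 13 x -8.6 12.3 ymin/max -94.8 -90.1
-90 29 x -8.7 14.1 ymin/max -90.0 -80.0
-80 82 x -46.8 51.5 ymin/max -79.8 -70.0
-70 119 x -46.9 52.4 ymin/max -70.0 -60.2
-60 117 x -46.0 52.4 ymin/max -60.0 -50.0
-50 101 x -38.8 51.4 ymin/max -49.9 -40.1
-40 86 x -24.3 51.4 ymin/max -39.9 -30.1
-30 66 x -9.9 52.3 ymin/max -30.0 -20.2
-20 50 x 11.1 52.2 ymin/max -20.0 -10.0
-10 37 x -46.3 52.2 ymin/max -9.8 -0.1
0 7 x -47.2 51.3 ymin/max 0.6 5.8
30 4 x -44.8 -35.7 ymin/max 38.0 39.9
40 21 x -46.6 -28.4 ymin/max 40.7 49.9
50 24 x -46.7 -26.7 ymin/max 50.1 59.3
60 26 x -46.7 -25.8 ymin/max 60.1 70.0
70 11 x -46.8 -24.9 ymin/max 70.3 73.7
```

Request:
carry_out(
  hand=[-1, -1, -1, -1, -1, -1, -1, -1],
  slide=[
    [-0.14, 0.15, -0.5],
    [0, 0, -1.5],
    [0, 0, -2],
    [0, 0, -1.2],
    [0, 0, -0.6],
    [0, 0, 0],
    [0, 0, 0],
    [0, 0, 0],
  ],
  yaw=[0, 0, 0, 0, 0, 0, 0, 0],
)

```text
time_s: 5.7
ee_pos: [0.5415, 0.2735, 0.1082]
orientation: [[0.32, 0.947, 0.002], [0.947, -0.32, 0.001], [0.001, 0.001, -1.0]]
force: [-0.1, -0.4, -2.9]
opening: 0.119
gripper_force: 117.6
```

```bash
python3 look.py b; python3 rel.py b .086 .108
```

```text
scene 243 174
top 109 121
[0.5416119  0.27356954 0.10842695] [ 0.58372757  0.12724666 -3.77767947] 5.8 [[0.3202, 0.9473, 0.0021], [0.9473, -0.3202, 0.0009], [0.0015, 0.0017, -1.0]]
scene 1227 z 0.0991 tilt [-0.0005  0.0003]
-100 7 x -11.4 8.0 ymin/max -93.2 -90.2
-90 21 x -11.1 10.9 ymin/max -89.9 -80.4
-80 31 x -15.3 48.8 ymin/max -79.9 -70.2
-70 45 x 1.9 51.3 ymin/max -69.8 -60.4
-60 53 x -26.4 51.5 ymin/max -59.9 -50.1
-50 46 x 2.9 51.7 ymin/max -49.5 -40.4
-40 50 x 0.9 49.6 ymin/max -39.9 -30.1
-30 48 x 1.5 49.9 ymin/max -29.9 -20.1
-20 50 x -50.2 50.1 ymin/max -19.8 -10.0
-10 61 x -49.5 50.3 ymin/max -9.8 -0.0
0 72 x -50.8 50.5 ymin/max 0.3 10.0
10 84 x -50.4 115.4 ymin/max 10.1 19.9
20 106 x -49.8 113.2 ymin/max 20.0 29.9
30 102 x -49.1 48.9 ymin/max 30.1 39.9
40 108 x -50.4 49.2 ymin/max 40.0 50.0
50 108 x -49.7 51.6 ymin/max 50.1 60.0
60 111 x -49.1 49.6 ymin/max 60.0 70.0
70 80 x -50.6 49.7 ymin/max 70.0 79.7
80 27 x -11.3 11.2 ymin/max 80.5 89.3
90 17 x -13.0 11.4 ymin/max 90.1 95.7
top 738 z 0.1003 tilt [-0.0047 -0.0024]
-100 5 x -6.2 9.9 ymin/max -92.1 -90.3
-90 25 x -10.0 12.7 ymin/max -89.6 -80.1
-80 54 x -47.8 50.8 ymin/max -79.9 -70.0
-70 108 x -47.9 50.7 ymin/max -69.9 -60.0
-60 107 x -47.0 50.7 ymin/max -59.9 -50.1
-50 97 x -39.5 50.7 ymin/max -49.9 -40.2
-40 85 x -30.1 50.6 ymin/max -40.0 -30.2
-30 69 x -15.0 50.6 ymin/max -30.0 -20.0
-20 46 x 7.7 50.6 ymin/max -19.8 -10.2
-10 36 x 10.5 50.6 ymin/max -9.8 -0.6
0 14 x -48.3 51.5 ymin/max 0.2 6.9
20 3 x 111.0 113.0 ymin/max 21.4 27.1
30 5 x -41.0 111.0 ymin/max 32.8 39.4
40 20 x -48.5 -30.6 ymin/max 40.4 50.0
50 22 x -48.6 -28.8 ymin/max 50.8 59.8
60 24 x -48.7 -27.9 ymin/max 60.3 69.9
70 17 x -48.7 -25.1 ymin/max 70.2 77.2
```

View pics/b.png

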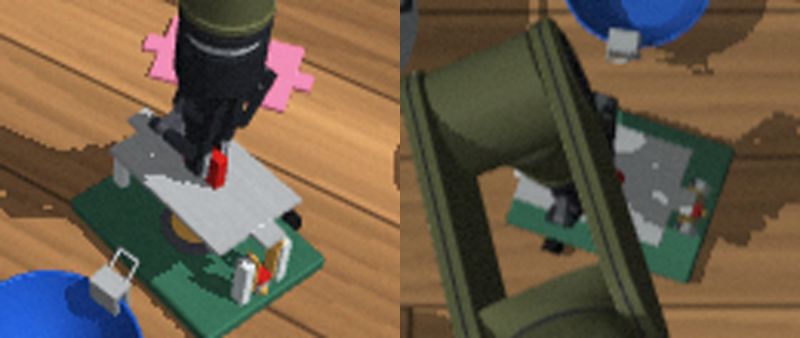

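Request:
carry_out(
  hand=[-1, -1, -1, -1, -1, -1, -1],
  slide=[
    [-0.09, -0.1, -0.3],
    [0, 0, -0.4],
    [0, 0, -0.4],
    [0, 0, -0.2],
    [0, 0, -0.2],
    [0, 0, 0],
    [0, 0, 0],
  ],
  yaw=[0, 0, 0, 0, 0, 0, 0],
)

```text
time_s: 6.38
ee_pos: [0.5397, 0.2721, 0.092]
orientation: [[0.32, 0.947, -0.0], [0.947, -0.32, -0.0], [-0.0, -0.0, -1.0]]
force: [-0.6, -0.7, -4.1]
opening: 0.118
gripper_force: 117.6
```

Request:
carry_out(
  hand=[-1, -1, -1, -1, -1],
  slide=[
    [0, 0, -0.2],
    [0, 0, -0.2],
    [0, 0, -0.2],
    [0, 0, 0],
    [0, 0, 0],
  ],
  yaw=[0, 0, 0, 0, 0],
)

```text
time_s: 6.8
ee_pos: [0.5404, 0.2722, 0.0865]
orientation: [[0.32, 0.947, 0.001], [0.947, -0.32, 0.0], [0.0, 0.001, -1.0]]
force: [1.2, 0.9, -2.3]
opening: 0.119
gripper_force: 126.0
```

Request:
carry_out(
  hand=[-1, -1, -1, -1, -1],
  slide=[
    [0, 0, -0.2],
    [0, 0, -0.2],
    [0, 0, -0.2],
    [0, 0, 0],
    [0, 0, 0],
  ],
  yaw=[0, 0, 0, 0, 0],
)

```text
time_s: 7.22
ee_pos: [0.5405, 0.2725, 0.0807]
orientation: [[0.32, 0.947, 0.002], [0.947, -0.32, 0.001], [0.001, 0.001, -1.0]]
force: [1.8, -1.4, 0.8]
opening: 0.122
gripper_force: 121.2
```

Request:
carry_out(
  hand=[-1, -1, -1, -1, -1],
  slide=[
    [0, 0, -0.2],
    [0, 0, -0.2],
    [0, 0, 0],
    [0, 0, 0],
    [0, 0, 0],
  ],
  yaw=[0, 0, 0, 0, 0],
)

```text
time_s: 7.63
ee_pos: [0.5403, 0.2724, 0.076]
orientation: [[0.32, 0.947, 0.001], [0.947, -0.32, 0.0], [0.0, 0.0, -1.0]]
force: [3.7, 1.7, -2.4]
opening: 0.117
gripper_force: 120.6
```

Request:
carry_out(
  hand=[-1, -1, -1, -1, -1],
  slide=[
    [0, 0, -0.2],
    [0, 0, -0.2],
    [0, 0, 0],
    [0, 0, 0],
    [0, 0, 0],
  ],
  yaw=[0, 0, 0, 0, 0],
)

```text
time_s: 8.05
ee_pos: [0.54, 0.2721, 0.072]
orientation: [[0.32, 0.947, 0.0], [0.947, -0.32, -0.0], [-0.0, 0.0, -1.0]]
force: [3.5, 0.1, -2.3]
opening: 0.118
gripper_force: 120.6
```

```bash
python3 look.py c; python3 rel.py c .05 .066 | egrep "z|^-?[5789]0|^-100"
```

```text
scene 243 174
top 109 121
[0.53994013 0.27210014 0.07201162] [ 3.75165924 -0.77082311 -2.80018847] 8.15 [[0.3203, 0.9473, -0.0], [0.9473, -0.3203, -0.0001], [-0.0001, 0.0, -1.0]]
scene 1133 z 0.0629 tilt [-0.0061  0.0066]
-100 8 x -11.0 25.7 ymin/max -94.4 -90.1
-90 26 x -22.7 30.8 ymin/max -89.5 -80.4
-80 41 x -25.1 49.8 ymin/max -79.9 -70.3
-70 41 x 4.7 49.9 ymin/max -69.7 -60.3
-50 43 x 3.0 47.8 ymin/max -49.9 -40.1
50 106 x -51.8 49.0 ymin/max 50.1 60.0
70 47 x -50.4 49.2 ymin/max 70.0 79.8
80 37 x -28.5 32.0 ymin/max 80.4 90.0
90 23 x -23.9 32.1 ymin/max 90.1 95.6
top 544 z 0.0628 tilt [0.0067 0.0041]
-100 15 x -24.4 27.2 ymin/max -94.0 -90.2
-90 18 x -26.3 10.6 ymin/max -89.9 -80.4
-80 51 x -46.7 46.7 ymin/max -79.7 -70.3
-70 81 x -49.7 49.6 ymin/max -69.9 -60.0
-50 71 x -39.1 49.5 ymin/max -50.0 -40.0
50 15 x -47.5 -30.1 ymin/max 50.7 59.7
70 12 x -48.6 -26.3 ymin/max 70.6 76.7
```

View pics/c.png

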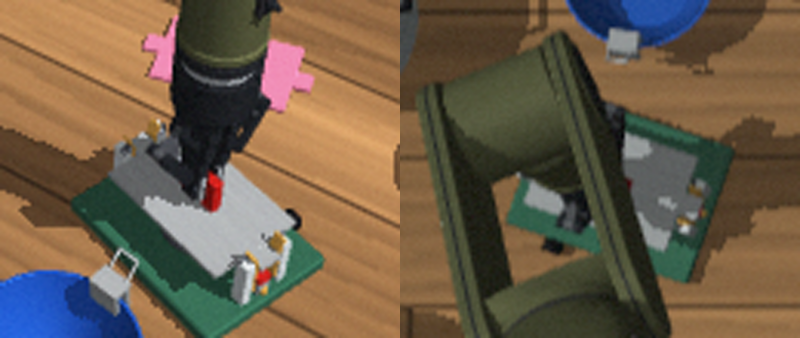

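Both ears are between the posts, seen in the scene crop at (150,130) and (265,250). I'll ease sideways slightly and go down slowly, reading the force as it moves.

Request:
carry_out(
  hand=[-1, -1, -1, -1, -1],
  slide=[
    [0.05, -0.02, -0.1],
    [0, 0, -0.1],
    [0, 0, -0.1],
    [0, 0, -0.1],
    [0, 0, -0.1],
  ],
  yaw=[0, 0, 0, 0, 0],
)

```text
time_s: 8.57
ee_pos: [0.5401, 0.2718, 0.0674]
orientation: [[0.32, 0.947, -0.0], [0.947, -0.32, -0.0], [-0.0, -0.0, -1.0]]
force: [3.5, -0.2, 2.8]
opening: 0.12
gripper_force: 121.2
```

Request:
carry_out(
  hand=[-1, -1, -1, -1],
  slide=[
    [0, 0, -0.1],
    [0, 0, -0.1],
    [0, 0, -0.1],
    [0, 0, -0.1],
  ],
  yaw=[0, 0, 0, 0],
)

```text
time_s: 8.9
ee_pos: [0.5402, 0.2719, 0.0632]
orientation: [[0.32, 0.947, -0.0], [0.947, -0.32, -0.0], [-0.0, -0.0, -1.0]]
force: [2.9, -0.1, 2.8]
opening: 0.118
gripper_force: 121.2
```

Request:
carry_out(
  hand=[-1, -1, -1],
  slide=[
    [0, 0, -0.1],
    [0, 0, -0.1],
    [0, 0, -0.1],
  ],
  yaw=[0, 0, 0],
)

```text
time_s: 9.15
ee_pos: [0.5402, 0.272, 0.0601]
orientation: [[0.32, 0.947, -0.0], [0.947, -0.32, -0.0], [-0.0, -0.0, -1.0]]
force: [2.6, -0.9, 1.7]
opening: 0.118
gripper_force: 121.2
```

Request:
carry_out(
  hand=[-1, -1, -1],
  slide=[
    [0.02, -0.01, -0.1],
    [0, 0, -0.1],
    [0, 0, -0.1],
  ],
  yaw=[0, 0, 0],
)

```text
time_s: 9.4
ee_pos: [0.5404, 0.2719, 0.0572]
orientation: [[0.32, 0.947, -0.0], [0.947, -0.32, 0.0], [-0.0, -0.0, -1.0]]
force: [1.3, -0.7, 1.9]
opening: 0.121
gripper_force: 121.3
```

Request:
carry_out(
  hand=[-1, -1, -1],
  slide=[
    [0, 0, -0.05],
    [0, 0, -0.05],
    [0, 0, -0.05],
  ],
  yaw=[0, 0, 0],
)

```text
time_s: 9.65
ee_pos: [0.5404, 0.2719, 0.0557]
orientation: [[0.32, 0.947, -0.0], [0.947, -0.32, 0.0], [-0.0, -0.0, -1.0]]
force: [2.3, -0.8, 1.2]
opening: 0.116
gripper_force: 121.3
```

Request:
carry_out(
  hand=[-1, -1, -1],
  slide=[
    [0, 0, -0.05],
    [0, 0, -0.05],
    [0, 0, -0.05],
  ],
  yaw=[0, 0, 0],
)

```text
time_s: 9.9
ee_pos: [0.5404, 0.2719, 0.0543]
orientation: [[0.32, 0.947, -0.0], [0.947, -0.32, -0.0], [-0.0, -0.0, -1.0]]
force: [1.6, -0.4, 3.0]
opening: 0.12
gripper_force: 121.3
```

Request:
carry_out(
  hand=[-1, -1],
  slide=[
    [0, 0, -0.03],
    [0, 0, -0.03],
  ],
  yaw=[0, 0],
)

```text
time_s: 10.07
ee_pos: [0.5404, 0.2719, 0.0537]
orientation: [[0.32, 0.947, -0.0], [0.947, -0.32, -0.0], [-0.0, -0.0, -1.0]]
force: [1.1, 0.0, 1.6]
opening: 0.119
gripper_force: 121.3
```

Request:
carry_out(
  hand=[-1, -1],
  slide=[
    [0, 0, -0.03],
    [0, 0, -0.03],
  ],
  yaw=[0, 0],
)

```text
time_s: 10.23
ee_pos: [0.5405, 0.2719, 0.0533]
orientation: [[0.32, 0.947, -0.0], [0.947, -0.32, 0.0], [0.0, -0.0, -1.0]]
force: [0.3, -0.3, 4.3]
opening: 0.115
gripper_force: 121.7
```

Request:
carry_out(
  hand=[-1],
  slide=[
    [0, 0, -0.03],
  ],
  yaw=[0],
)

```text
time_s: 10.32
ee_pos: [0.5405, 0.2719, 0.0531]
orientation: [[0.32, 0.947, 0.0], [0.947, -0.32, 0.0], [0.0, 0.0, -1.0]]
force: [0.8, -0.1, 5.8]
opening: 0.116
gripper_force: 121.9
```

Request:
carry_out(
  hand=[-1],
  slide=[
    [0, 0, -0.03],
  ],
  yaw=[0],
)

```text
time_s: 10.4
ee_pos: [0.5406, 0.272, 0.0529]
orientation: [[0.32, 0.947, 0.0], [0.947, -0.32, 0.0], [0.0, 0.0, -1.0]]
force: [0.3, -1.0, 6.5]
opening: 0.116
gripper_force: 122.0
```

Request:
carry_out(
  hand=[-1],
  slide=[
    [0, 0, -0.03],
  ],
  yaw=[0],
)

```text
time_s: 10.48
ee_pos: [0.5405, 0.272, 0.0527]
orientation: [[0.32, 0.947, 0.0], [0.947, -0.32, 0.0], [0.0, 0.0, -1.0]]
force: [0.9, 0.9, 7.3]
opening: 0.115
gripper_force: 122.1
```

Request:
carry_out(
  hand=[-1],
  slide=[
    [0, 0, -0.02],
  ],
  yaw=[0],
)

```text
time_s: 10.57
ee_pos: [0.5406, 0.272, 0.0526]
orientation: [[0.32, 0.947, 0.0], [0.947, -0.32, 0.0], [0.0, 0.0, -1.0]]
force: [1.2, -0.1, 7.5]
opening: 0.113
gripper_force: 122.2
```

Request:
carry_out(
  hand=[-1, -1],
  slide=[
    [0, 0, -0.03],
    [0, 0, -0.03],
  ],
  yaw=[0, 0],
)

```text
time_s: 10.73
ee_pos: [0.5406, 0.2721, 0.0523]
orientation: [[0.32, 0.947, 0.0], [0.947, -0.32, 0.0], [0.0, 0.0, -1.0]]
force: [0.0, 0.5, 10.8]
opening: 0.118
gripper_force: 122.5
```

Request:
carry_out(
  hand=[-1],
  slide=[
    [0, 0, -0.03],
  ],
  yaw=[0],
)

```text
time_s: 10.82
ee_pos: [0.5406, 0.272, 0.0522]
orientation: [[0.32, 0.947, 0.001], [0.947, -0.32, 0.0], [0.0, 0.0, -1.0]]
force: [-1.7, 0.0, 11.9]
opening: 0.119
gripper_force: 122.8
```

Request:
carry_out(
  hand=[-0.5, -0.4, -0.4, -0.4],
  slide=[
    [0, 0, 0],
    [0, 0, 0],
    [0, 0, 0],
    [0, 0, 0],
  ],
  yaw=[0, 0, 0, 0],
  grip_force=20,
)

```text
time_s: 11.15
ee_pos: [0.5399, 0.2717, 0.0505]
orientation: [[0.32, 0.947, -0.001], [0.947, -0.32, -0.0], [-0.001, -0.001, -1.0]]
force: [-0.5, -0.6, 0.3]
opening: 0.298
gripper_force: 0.0
```

Request:
carry_out(
  hand=[-0.4, -0.4, -0.4, -0.4, -0.4, -0.4, -0.4, -0.4, -0.4, -0.4],
  slide=[
    [0, 0, 0.5],
    [0, 0, 1],
    [0, 0, 2],
    [0, 0, 3],
    [0, 0, 4],
    [-1, -3, 2],
    [-1, -4, 0],
    [-1, -4, 0],
    [0, -4, 0],
    [0, -4, 0],
  ],
  yaw=[0, 0, 0, 0, 0, 0, 0, 0, 0, 0],
)

```text
time_s: 11.98
ee_pos: [0.5097, 0.0806, 0.1775]
orientation: [[0.319, 0.948, 0.002], [0.948, -0.319, 0.0], [0.001, 0.001, -1.0]]
force: [0.7, -0.3, 1.0]
opening: 0.301
gripper_force: 0.0
```

```bash
python3 look.py d; python3 rel.py d .034 .055 | egrep "z|^-?[25789]0|^-100"
```

```text
scene 243 174
top 109 121
[0.5102492  0.07671888 0.17728206] [ 0.90853223  0.06908985 -0.99245601] 12.0833 [[0.3254, 0.9456, 0.001], [0.9456, -0.3254, -0.0025], [-0.0021, 0.0018, -1.0]]
scene 1372 z 0.0433 tilt [0.0002 0.0003]
-100 9 x -12.5 24.5 ymin/max -95.7 -90.3
-90 40 x -32.1 29.5 ymin/max -89.7 -80.0
-80 71 x -51.6 48.7 ymin/max -79.4 -70.2
-70 89 x -51.3 48.8 ymin/max -70.0 -60.0
-50 82 x -50.3 48.9 ymin/max -49.8 -40.1
-20 62 x -51.1 49.1 ymin/max -19.9 -10.1
20 101 x -51.4 49.3 ymin/max 20.0 30.0
50 104 x -51.6 49.5 ymin/max 50.5 59.9
70 32 x -50.9 49.6 ymin/max 70.4 79.9
80 43 x -31.3 32.0 ymin/max 80.3 89.9
90 20 x -21.8 30.0 ymin/max 90.1 93.8
top 1373 z 0.0442 tilt [-0.0038  0.0016]
-80 13 x -49.1 -23.6 ymin/max -74.5 -70.2
-70 46 x -49.2 2.9 ymin/max -69.5 -60.1
-50 100 x -48.3 50.3 ymin/max -50.0 -40.1
-20 88 x -48.5 50.2 ymin/max -20.0 -10.1
20 87 x -48.8 50.1 ymin/max 20.0 29.8
50 100 x -48.9 50.0 ymin/max 50.2 60.0
70 72 x -49.1 47.9 ymin/max 70.2 79.9
80 26 x -11.6 25.0 ymin/max 80.2 89.7
90 8 x -8.7 11.1 ymin/max 90.5 93.4
```

View pics/d.png

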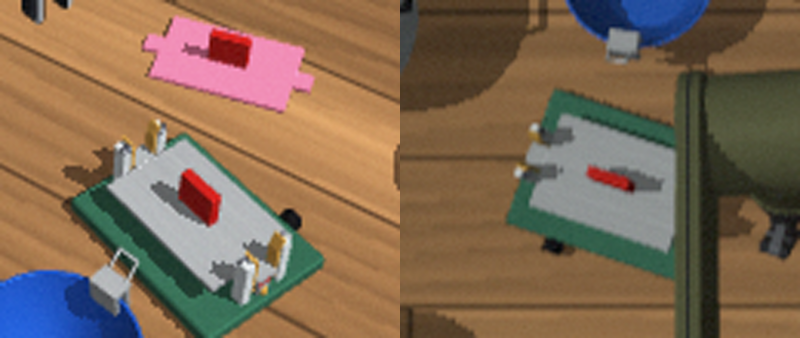

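The plate lies level and centred at about 38.7 mm, which matches the measured pad height. I'll let the arm settle, then hand in.

Request:
carry_out(
  hand=[-0.4, -0.4, -0.4, -0.4],
  slide=[
    [0, 0, 0],
    [0, 0, 0],
    [0, 0, 0],
    [0, 0, 0],
  ],
  yaw=[0, 0, 0, 0],
)

```text
time_s: 12.42
ee_pos: [0.5107, 0.0833, 0.1762]
orientation: [[0.318, 0.948, 0.0], [0.948, -0.318, 0.0], [0.0, 0.0, -1.0]]
force: [-0.5, -0.3, -0.4]
opening: 0.302
gripper_force: 0.0
```

```bash
python3 -c "
from workcell import order; print(order.close_job())"
```

```text
the job is handed in; nothing more can be done
None
```

I fitted the plate into the bracket, let go and handed the job in at about 12.4 s: it sits level and centred, and I estimate it was pressed onto the pads with 9–10 N before release (the force left after release was not measured, and no verdict was returned).

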